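# Find the rotor's heavy side by feel and hold it down

## Robot

A 6-joint arm with a two-finger parallel gripper is mounted at the origin on the work surface. World frame = base frame: x ahead of the robot, y to its left, z up, the work surface at z = 0. Lengths are in mm, angles in degrees, forces in N, time in s.
With the tool pointing down it reaches from about 275 to 775 mm from the base axis. Payload 14.6 kg.
Tool frame: the origin (TCP) lies at the very end of the fingers, on their centre line; the grasp point (between the pads) lies 19 mm behind it; z points along the fingers, y is the line along which they close (so a half turn about z gives the same grasp; the last joint's range is limited). The gripper opens to 85 mm and grips with 20 to 120 N. Pads are 22 mm wide; open, the fingers measure 114 mm over their backs; the gripper's body (76 mm by 85 mm) begins 54 mm behind the grasp point. The pads swing forward as they close: fully open they stand 13 mm farther back than shut.
Start: joints at [-82.351, 15.075, -2.767, 72.158, 0, 81.102], TCP at [149.515, -503.263, 231.278] pointing down, gripper open.
Joint ranges: [-151.79, 151.79], [-50.71, 97.33], [-67.44, 78.34], [-121.81, 120.89], [-77.56, 73.72], [-180, 180]. Speed limits (degrees/s): [108.29, 108.29, 147.25, 159.86, 180, 180].

## Interface

Orientations are given as [roll, pitch, yaw] about the fixed x, y, z axes, in that order (R = Rz(yaw) Ry(pitch) Rx(roll)).
In Python, from plant import bot gives the robot as it stands.
- The arm moves only by the tool drive_tool, never from a script. Its arguments are lists of equal length, an entry for each row: "fingers": the opening, from 0 (shut) to 1 (fully open); "translation": the shift along the world's x, y, z in units of 50 mm (1.0 is 50 mm), a list of three; "yaw": the turn about the world's z in units of 10 degrees (1.0 is 10 degrees). In form: {"fingers": [fingers, ...], "translation": [[tx, ty, tz], ...], "yaw": [yaw, ...]}. A call has 1 to 12 rows; each row shifts and turns the commanded pose from where the row before left it; what a row does not reach is not made up. A row lasts 1/8 s, in which the tool goes at most 62.5 mm and 10.7 degrees, less where a joint would pass 70% of its speed; a pose out of reach is approached as far as the arm can. A call is refused whole if a number of a shift passes 1 or a number of a turn 1, either way. A call with a gripper value outside its range is refused whole. The fingers move at their own pace and stop on an object; "grip_force" is the grip in N (left out, the last holds). Time passes only in rows, so rows that do not move let the fingers close. It gives the time, the measured TCP pose, the force, the opening and the grip force at its end, in the units of the state.
- bot.get_state(): the state, without advancing time (a new reading comes with each control period).
- bot.get_image(name): name is "scene" or "top"; returns a dict with "color" (480x640x3 uint8, red, green, blue), "z_map" (480x640 float32, mm along the optical axis (not along the pixel's ray), 0 where there is no reading), "fx", "fy", "cx", "cy" (pixels), "extrinsics" (4x4, takes a point from camera to world coordinates). Camera axes: x right, y up, looking along -z (the intrinsics and any distortion apply to the point x, -y, -z); pixel columns grow to the right and rows downward; lengths in mm; the calibration is good to about 2 mm. A picture is of the moment at which its call begins.
- bot.finish_job(): hands the job in; it is judged then, once.
Trained networks look in a picture, given as the dict that the camera call returned (one of the last four; its "shot" number tells which), for a name from the list of things; names that differ only in an ending like _2 or _b are one class to them, and where a whole thing is asked for, a point or a joint stands for the part that bears it (a point fixed in the world has none). Each returns a list of dicts, best first, with "conf" (0 to 1); they miss things now and then, are a little off and sometimes report something else, mostly with a low value. They report only what shows in the picture. A call takes as long as a camera call.
- bot.masks_of(name, picture): "mask" (480x640 bool, what is visible of it) and "bbox" ([left, top, right, bottom] in pixels, round what is visible of it).
- bot.place_of(name, picture): "uv" ([column, row] in pixels: a listed point, or the origin of a listed thing).
The state is a dict: "time_s": time; "joint_positions": joint angles; "qd": joint speeds; "joint_efforts": joint torques, N m; "tool_pos": TCP position; "ee_rot": TCP orientation; "force": force on the tool from outside, world axes, zero at the start; "torque": the same for the moment, N m; "width": opening from 0.0 (shut) to 1.0 (fully open); "grip_force": force on a finger pad.
Only numpy, scipy, OpenCV 4.12 (cv2) and the standard library are available. Lean on these libraries where they do the work, as an engineer would, in place of code of your own. Each camera call takes 0.05 s, during which the arm holds its last target. There are 200 camera calls.

## Task

The mixer rotor on the tilted balancing stand has a weight hidden somewhere under its smooth cover, and its stiff bearing keeps it wherever it is left. Grip the ball knob and swing the rotor round by it, at least past the side opposite to where the knob started, to feel which side is heavy, then bring the heavy side to the lowest point of the tilted disc, to within 15 degrees. The job finishes while holding: stay there gripping the knob, the rotor at rest, do not let go, and leave the bottle, beaker, vial rack and wrench alone.

Things in the scene. Friction and masses are not known exactly. Their poses are not given: they have to be found in the camera images.
- stand: Grey painted stand, fixed to the bench, base plate 230 x 170 x 20 mm. Origin on the bench straight below the hub; z up; x is the level direction towards which the disc's face leans, so the disc's lowest point is on the +x side. The plain dark grey disc on it is 170 mm across and 30 mm thick, with a steel boss 32 mm across and 6 mm high in the middle.
- hub (a point): Centre of the disc's front face, on the rotor's axis, 150 mm above the bench; fixed to the stand, axes parallel to the stand's. The axis leans 40 degrees from vertical: outward from the face is (0.643, 0, 0.766) in the stand's axes, and straight down the slope of the face is (0.766, 0, -0.643).
- knob: White ball knob, 28 mm across, origin at its centre, 65 mm from the rotor's axis and 45 mm out from the disc's face, on a steel pin 10 mm thick square to the face. The ball spins freely on the pin, so the fingers can keep one orientation (say straight down, closing along the stand's y) all the way round the circle.
- disc (a joint): Rotor angle, rad: 0 with the knob lowest, growing counter-clockwise seen facing the disc (+1.57: knob on the stand's +y side). No stops. Bearing drag 0.36 N m (5.5 N at the knob) both ways. The hidden weight pulls its side downhill, most (3 to 4.7 N at the knob) when level with the hub. Its angle from the knob is random and unseen. Mean of forces going ahead and back cancels the drag.
- bottle: Glass bottle, 70 mm across, 170 mm tall, loose; origin at the centre of its underside. Leave alone.
- beaker: Glass beaker, 70 mm across, 90 mm tall, loose; origin at the centre of its underside. Leave alone.
- rack: White tray 90 x 130 mm with small amber vials, 53 mm tall, loose; origin at the centre of its underside. Leave alone.
- wrench: Steel wrench lying on the bench, loose; origin at its middle underside. Leave alone.

How it is judged (in metres and radians):
On the way:
1. the knob, in the fingers, has been swung across the disc to the side opposite its start (at least 115 mm from where it was) (distance of knob from where it was at the start of the episode above 0.115 m and contact force between the fingers and knob above 1 N), for 0.02 s.
At the end, for the whole second after the job is handed in: The hidden weight is within 15 degrees of the lowest point of the disc, the rotor is at rest (under 0.1 rad/s), and the fingers still hold the knob (contact force over 3 N) through the last second (y of slug_c0 in the frame of stand between -0.0142 and 0.0142 m and z of slug_c0 in the frame of hub below -0.03 m and velocity of joint disc between -0.1 and 0.1 rad/s and contact force between the fingers and knob above 3 N); the arm keeps its last pose, push and grip.
It fails at once if a bystander (bottle, beaker, vial rack, wrench) is moved by more than 25 mm (distance of any of bottle, beaker, rack, wrench from where it was at the start of the episode above 0.025 m).
It also fails if it takes over 51 s, if anything falls off the work surface, if the arm or the gripper's body presses on something with over 40 N, if the wrist force passes 120 N, or if a joint passes its speed limit or range.

## Working session

There is one attempt and no reset: what is moved stays moved. The work goes in short steps, Python scripts to look and compute and a tool call to move; the robot and the scene stay as the last step left them, time stands still between calls to the robot, and variables do not carry over. Pictures are saved under pics/ and viewed, at most 10 in all, crops included, and the job is handed in when it is done.

Besides the shell and the picture viewer there is one more tool, called after "Emit:" by a JSON object that holds its "api" and its "payload", one argument or row to a line. drive_tool: Moves the arm, as the interface text tells. Its arguments: {"type":"object","properties":{"fingers":{"type":"array"},"translation":{"type":"array"},"yaw":{"type":"array"},"grip_force":{"type":"number"}},"required":["fingers","translation","yaw"]}

```bash
mkdir -p pics; cat > h.py <<'E'
import numpy as np, cv2
from plant import bot
def pt(im,u,v,z=None,r=2):
    u0,v0=int(round(u)),int(round(v))
    if z is None:
        w=im["z_map"][v0-r:v0+r+1,u0-r:u0+r+1]; z=np.median(w[w>0])
    p=np.array([(u-im["cx"])/im["fx"]*z,-(v-im["cy"])/im["fy"]*z,-z,1])
    return (im["extrinsics"]@p)[:3]
E
python3 - <<'E'
from h import *
s=bot.get_state(); print({k:np.round(v,2) for k,v in s.items()})
ims={}
for n in("scene","top"):
    im=bot.get_image(n); ims[n]=im; print(n,[k for k in im],im["fx"],np.round(im["extrinsics"],3).tolist())
    cv2.imwrite(f"pics/{n}0.png",im["color"][:,:,::-1])
    for t in("stand","hub","knob","disc","bottle","beaker","rack","wrench"):
        for d in bot.place_of(t,im)[:2]: 
            try: print(t,np.round(d["uv"],1),round(d["conf"],2),np.round(pt(im,*d["uv"]),1))
            except Exception as e: print(t,d,e)
    for d in bot.masks_of("knob",im)[:1]:
        m=d["mask"]; v,u=np.nonzero(m); P=np.array([pt(im,a,b,im["z_map"][b,a]) for a,b in zip(u,v) if im["z_map"][b,a]>0])
        # sphere fit r=14
        from scipy.optimize import least_squares
        c0=np.median(P,0)-[0,0,8]
        f=least_squares(lambda c:np.linalg.norm(P-c,axis=1)-14,c0,loss="soft_l1"); print("knob fit",f.x,len(P),np.sqrt(np.mean(f.fun**2)),d["bbox"])
E
```

```text
{'time_s': np.float64(0.0), 'joint_positions': array([-82.35,  15.1 ,  -2.8 ,  72.16,   0.  ,  81.1 ]), 'qd': array([ 0.16, -0.01, -0.07,  0.05, -0.01,  0.  ]), 'joint_efforts': array([ 0.000e+00, -6.376e+01,  3.846e+01,  1.000e-02, -0.000e+00,
        0.000e+00]), 'tool_pos': array([ 149.48, -503.  ,  230.82]), 'ee_rot': array([-1.7994e+02, -1.0000e-02,  1.6550e+01]), 'force': array([-0.23, -0.44, -0.19]), 'torque': array([0., 0., 0.]), 'grip_force': np.float64(0.0), 'width': np.float64(1.0)}
scene ['color', 'z_map', 'fx', 'fy', 'cx', 'cy', 'extrinsics', 'shot'] 455.27855301852975 [[0.467, -0.708, 0.529, 1211.626], [0.884, 0.371, -0.284, -365.306], [0.005, 0.6, 0.8, 1177.579], [0.0, 0.0, 0.0, 1.0]]
stand [337.3 268.1] 0.64 [634.3   7.2 100.3]
hub [338.5 242.8] 0.78 [590.7  33.2 151.1]
knob [454.1 228.8] 0.64 [648.7 420.8  46.8]
knob [358.7 252.9] 0.41 [657.9  56.2 173. ]Traceback (most recent call last):
  File "<stdin>", line 8, in <module>
ValueError: it knows: beaker, bottle, hub, knob, rack, stand, wrench
```

```bash
python3 - <<'E'
from h import *
from scipy.optimize import least_squares
for n in("scene","top"):
    im=bot.get_image(n)
    cv2.imwrite(f"pics/{n}0.png",im["color"][:,:,::-1])
    for t in("stand","hub","knob","bottle","beaker","rack","wrench"):
        for d in bot.place_of(t,im)[:2]: 
            try: print(n,t,np.round(d["uv"],1),round(d["conf"],2),np.round(pt(im,*d["uv"]),1))
            except Exception as e: print(t,d,e)
    for d in bot.masks_of("knob",im)[:2]:
        v,u=np.nonzero(d["mask"]); P=np.array([pt(im,a,b,im["z_map"][b,a]) for a,b in zip(u,v) if im["z_map"][b,a]>0])
        f=least_squares(lambda c:np.linalg.norm(P-c,axis=1)-14,np.median(P,0)-[0,0,8],loss="soft_l1",f_scale=2); print("knob fit",np.round(f.x,1),len(P),np.median(abs(f.fun)),d["bbox"],d["conf"])
    for d in bot.masks_of("stand",im)[:1]:
        v,u=np.nonzero(d["mask"]); P=np.array([pt(im,a,b,im["z_map"][b,a]) for a,b in zip(u,v) if im["z_map"][b,a]>0])
        best=None; rng=np.random.default_rng(0)   # RANSAC of the disc's face plane with 40 deg tilt
        for _ in range(2000):
            a,b,c=P[rng.choice(len(P),3,False)]; q=np.cross(b-a,c-a); l=np.linalg.norm(q)
            if l<200: continue
            q=q/l*np.sign(q[2]); 
            if abs(q[2]-.766)>.06: continue
            k=abs((P-a)@q)<2.5
            if best is None or k.sum()>best.sum(): best=k
        Q=P[best]; c=Q.mean(0); q=np.linalg.svd(Q-c)[2][2]; q*=np.sign(q[2])
        print("plane",len(Q),q,c,"azim",np.degrees(np.arctan2(q[1],q[0])))
        b=P[(P[:,2]>14)&(P[:,2]<26)]
        if len(b)>30: print("base rect",cv2.minAreaRect(b[:,:2].astype(np.float32)))
a=cv2.imread("pics/scene0.png");cv2.imwrite("pics/both.png",cv2.resize(np.vstack([a[100:400],cv2.imread("pics/top0.png")[90:390]]),None,fx=.99,fy=.99))
E
```

```text
scene stand [336.8 268.4] 0.93 [634.8   5.2 100.9]
scene hub [338.1 241.3] 0.92 [587.6  33.5 154.1]
scene knob [361.  252.1] 0.5 [658.4  63.1 172.7]
scene bottle [178.3 324.7] 0.93 [ 572.3 -440.5   61.7]
scene beaker [178.7 276.4] 0.84 [ 410.2 -394.6   36.7]
scene rack [453.9 228.5] 0.59 [648.5 419.5  48.9]
scene rack [336.6 267.7] 0.24 [633.2   5.5 102.1]
scene wrench [404.8 186.9] 0.6 [401.8 411.5   6.4]
knob fit [659.3  60.4 159.6] 75 0.9921499190936167 [355.4, 247.1, 364.1, 261.7] 0.42
top stand [301.7 209.7] 0.65 [543.3  28.  178.4]
top hub [297.4 198.7] 0.81 [576.   39.4 162.6]
top hub [299.8 209. ] 0.24 [545.5  32.9 176.7]
top knob [288.1 168.5] 0.38 [654.3  63.5 171.7]
top bottle [465.3 226.9] 0.78 [ 516.3 -417.2   81.3]
top beaker [454.7 279.9] 0.72 [ 377.9 -401.     8.8]
top rack [157.4 197.2] 0.96 [620.1 447.6   4.9]
top wrench [167.2 272.1] 0.64 [403.  410.1   5.3]
plane 1590 [ 0.58791535 -0.25581769  0.76740657] [577.10498415  38.40305756 155.31258601] azim -23.51514643832862
base rect ((555.2433471679688, 48.55839538574219), (169.25926208496094, 230.52952575683594), 66.3813705444336)
```

View pics/both.png

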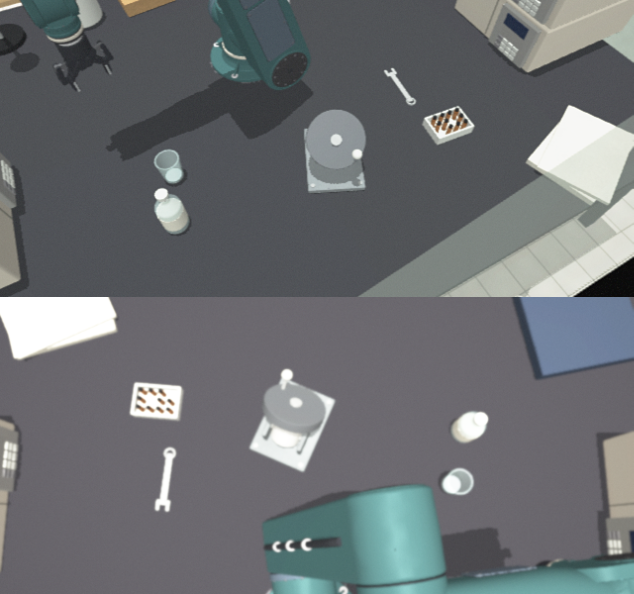

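```bash
cat >> h.py <<'E'
az=np.radians(-23.55); X=np.array([np.cos(az),np.sin(az),0]); Y=np.array([-np.sin(az),np.cos(az),0]); Z=np.array([0,0,1.])
N=.643*X+.766*Z; D=.766*X-.643*Z
def knob(H,th): th=np.radians(th); return H+45*N+65*(np.cos(th)*D+np.sin(th)*Y)
E
python3 - <<'E'
from h import *
from scipy.optimize import least_squares
for n in("scene","top"):
    im=bot.get_image(n)
    for t in("hub","knob"):
        for d in bot.place_of(t,im)[:1]:
            o=im["extrinsics"][:3,3]; p=pt(im,*d["uv"],z=1000.); r=p-o
            h={"hub":150,"knob":160}[t]; print(n,t,d["conf"],o+r*(h-o[2])/r[2], "ray",r/np.linalg.norm(r))
    d=bot.masks_of("stand",im)[0]; v,u=np.nonzero(d["mask"])
    P=np.array([pt(im,a,b,im["z_map"][b,a]) for a,b in zip(u,v) if im["z_map"][b,a]>0])
    c=np.array([577.1,38.4,155.3]); P=P[abs((P-c)@N)<4]
    A=np.c_[(P-c)@D,(P-c)@Y]; (cx,cy),r=cv2.minEnclosingCircle(A.astype(np.float32)); 
    print("disc circle",r,c+cx*D+cy*Y,len(P), "pctl",np.percentile(A,[1,99],axis=0))
K=np.array([659.3,60.4,159.6])
for H in([580,37.5,150],[585,37,150]):
    w=K-H; print("knob ang",np.degrees(np.arctan2(w@Y,w@D)),"r",np.hypot(w@Y,w@D),"out",w@N)
E
```

```text
scene hub 0.97 [591.87985964  42.1455328  150.        ] ray [-0.48903316  0.32151441 -0.81084835]
scene knob 0.6 [653.08949792  68.12039402 160.        ] ray [-0.45077168  0.34980047 -0.82124572]
disc circle 84.85138702392578 [583.45545085  37.42752828 150.08324969] 2366 pctl [[-70.28868    -77.22894835]
 [ 87.0224319   80.24604533]]
top hub 0.62 [575.10947797  42.38089278 150.        ] ray [ 0.23782118  0.02782349 -0.97091037]
top knob 0.61 [660.11205731  64.28885168 160.        ] ray [ 0.29603895  0.04315855 -0.95420034]
disc circle 87.46263122558594 [581.05368339  37.42692572 151.9312348 ] 1909 pctl [[-74.842849   -78.75124416]
 [ 83.33694015  78.06909377]]
knob ang 51.10121094841174 r 67.68585456899388 out 48.21339836630772
knob ang 52.78326408522792 r 64.21466686612914 out 45.13771501801575
```

Emit:
{"api": "drive_tool", "payload": {
  "fingers": [1,1,1,1,1,1,1,1,1,1,1,1],
  "translation": [
    [0.72,0.8,0.1],
    [0.72,0.8,0.1],
    [0.72,0.8,0.1],
    [0.72,0.8,0.1],
    [0.72,0.8,0.1],
    [0.72,0.8,0.1],
    [0.72,0.8,0.1],
    [0.72,0.8,0.1],
    [0.72,0.8,0.1],
    [0.72,0.8,0.1],
    [0.72,0.8,0.1],
    [0.72,0.8,0.1]
  ],
  "yaw": [1,1,1,1,1,1,1,1,1,1,1,1],
  "grip_force": 60
}}

```text
time_s: 3.1
tool_pos: [582.5, -21.7, 291.5]
ee_rot: [180.0, 0.0, 136.9]
force: [-0.5, -0.7, 0.1]
width: 1.003
grip_force: 0.0
```

Emit:
{"api": "drive_tool", "payload": {
  "fingers": [1,1,1,1],
  "translation": [
    [0.75,0.8,0],
    [0.75,0.8,0],
    [0,0,0],
    [0,0,0]
  ],
  "yaw": [1,0.95,0,0]
}}

```text
time_s: 3.6
tool_pos: [656.3, 56.6, 291.1]
ee_rot: [-180.0, -0.0, 156.0]
force: [-1.1, -0.7, -0.8]
width: 1.0
grip_force: 0.0
```

```bash
python3 - <<'E'
from h import *
s=bot.get_state(); print(s["tool_pos"],s["ee_rot"],s["force"])
H=np.array([584,37.5,150]); 
for t in (52.4,): print(knob(H,t))
E
```

```text
[656.30217304  56.56624978 291.05974629] [-1.79979691e+02 -2.23146533e-02  1.55994785e+02] [-1.05680924 -0.65195357 -0.8435131 ]
[658.95027308  61.01066726 158.96898287]
```

Emit:
{"api": "drive_tool", "payload": {
  "fingers": [1,1,1,1,1],
  "translation": [
    [0.055,0.085,-0.7],
    [0,0,-0.8],
    [0,0,-0.8],
    [0,0,-0.7],
    [0,0,0]
  ],
  "yaw": [0.05,0,0,0,0]
}}

```text
time_s: 4.22
tool_pos: [657.3, 59.9, 140.0]
ee_rot: [-179.9, -0.2, 156.4]
force: [0.6, 0.7, 0.1]
width: 1.002
grip_force: 0.0
```

```bash
python3 - <<'E'
from h import *
s=bot.get_state(); print(s["tool_pos"],s["force"])
im=bot.get_image("scene"); cv2.imwrite("pics/s1.png",cv2.resize(im["color"][170:310,280:440,::-1],None,fx=4,fy=4))
E
```

```text
[657.32576964  59.94554629 140.02862286] [0.56205564 0.66335871 0.12823208]
```

View pics/s1.png

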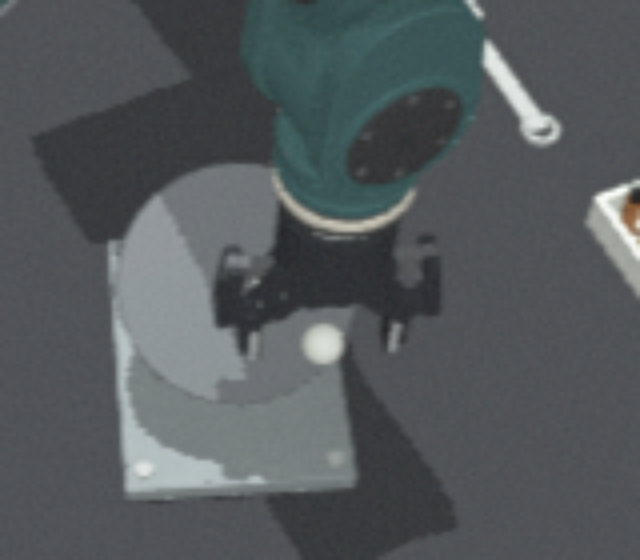

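The white knob, at crop (323,343), sits centred between the pads at (250,345) and (393,335), so I can close.

Emit:
{"api": "drive_tool", "payload": {
  "fingers": [0,0,0,0,0,0],
  "translation": [
    [0.02,0.01,0],
    [0,0,0],
    [0,0,0],
    [0,0,0],
    [0,0,0],
    [0,0,0]
  ],
  "yaw": [0,0,0,0,0,0],
  "grip_force": 60
}}

```text
time_s: 5.03
tool_pos: [660.3, 61.0, 142.2]
ee_rot: [-180.0, 0.1, 156.5]
force: [-2.8, -3.3, 7.6]
width: 0.294
grip_force: 58.4
```

```bash
cat >> h.py <<'E'
H=np.array([584,37.5,150])
def info():
    s=bot.get_state(); p=np.array(s["tool_pos"])+[0,0,19]; f=np.array(s["force"]); w=p-H
    th=np.arctan2(w@Y,w@D); t=-np.sin(th)*D+np.cos(th)*Y; rr=np.cos(th)*D+np.sin(th)*Y
    print("t",round(s["time_s"],2),"tcp",np.round(s["tool_pos"],1),"th",round(np.degrees(th),1),"r",round(np.hypot(w@Y,w@D),1),"out",round(w@N,1),"Ft",round(f@t,2),"Fr",round(f@rr,2),"Fn",round(f@N,2),"w",round(s["width"],3),"g",round(s["grip_force"],1))
def plan(ths):
    # shifts, in units, between successive knob angles
    P=np.array([knob(H,t) for t in ths]); print(np.round(np.diff(P,axis=0)/50,2).tolist())
E
python3 - <<'E'
from h import *
info(); plan(np.arange(52.5,280,12))
E
```

```text
t 5.03 tcp [660.3  61.  142.2] th 53.0 r 65.1 out 47.5 Ft 2.22 Fr -6.81 Fn 5.05 w 0.294 g 58.4
[[-0.11, 0.2, 0.15], [-0.14, 0.16, 0.16], [-0.18, 0.11, 0.17], [-0.2, 0.06, 0.17], [-0.21, 0.01, 0.17], [-0.22, -0.05, 0.15], [-0.22, -0.1, 0.13], [-0.2, -0.15, 0.11], [-0.18, -0.19, 0.08], [-0.15, -0.22, 0.04], [-0.11, -0.25, 0.0], [-0.07, -0.26, -0.03], [-0.03, -0.26, -0.07], [0.02, -0.25, -0.1], [0.06, -0.23, -0.13], [0.11, -0.2, -0.15], [0.14, -0.16, -0.16], [0.18, -0.11, -0.17]]
```

```bash
python3 - <<'E'
from h import *
for a in range(8): plan(52.5+24*a+np.arange(0,25,6))
E
```

```text
[[-0.05, 0.1, 0.07], [-0.06, 0.1, 0.08], [-0.07, 0.09, 0.08], [-0.08, 0.08, 0.08]]
[[-0.08, 0.06, 0.09], [-0.09, 0.05, 0.09], [-0.1, 0.04, 0.09], [-0.1, 0.03, 0.09]]
[[-0.11, 0.01, 0.09], [-0.11, -0.0, 0.08], [-0.11, -0.02, 0.08], [-0.11, -0.03, 0.07]]
[[-0.11, -0.04, 0.07], [-0.11, -0.06, 0.06], [-0.1, -0.07, 0.06], [-0.1, -0.08, 0.05]]
[[-0.09, -0.09, 0.04], [-0.09, -0.1, 0.03], [-0.08, -0.11, 0.02], [-0.07, -0.12, 0.02]]
[[-0.06, -0.12, 0.01], [-0.05, -0.13, -0.0], [-0.04, -0.13, -0.01], [-0.03, -0.13, -0.02]]
[[-0.02, -0.13, -0.03], [-0.01, -0.13, -0.04], [0.0, -0.13, -0.05], [0.02, -0.12, -0.05]]
[[0.03, -0.12, -0.06], [0.04, -0.11, -0.07], [0.05, -0.1, -0.07], [0.06, -0.1, -0.08]]
```

Emit:
{"api": "drive_tool", "payload": {
  "fingers": [0,0,0,0],
  "translation": [
    [-0.05,0.1,0.09],
    [-0.06,0.1,0.08],
    [-0.07,0.09,0.08],
    [-0.08,0.08,0.08]
  ],
  "yaw": [0,0,0,0]
}}

```text
time_s: 5.52
tool_pos: [647.4, 79.7, 158.5]
ee_rot: [-179.9, 0.1, 156.5]
force: [1.4, -9.8, 3.9]
width: 0.292
grip_force: 59.5
```

```bash
python3 -c "from h import *; info()"
```

```text
t 5.53 tcp [647.4  79.7 158.5] th 77.7 r 65.5 out 47.6 Ft -3.25 Fr -7.87 Fn 6.29 w 0.292 g 59.5
```

Emit:
{"api": "drive_tool", "payload": {
  "fingers": [0,0,0,0],
  "translation": [
    [-0.09,0.05,0.09],
    [-0.09,0.05,0.09],
    [-0.1,0.04,0.09],
    [-0.1,0.03,0.09]
  ],
  "yaw": [0,0,0,0]
}}

```text
time_s: 6.02
tool_pos: [628.3, 88.3, 176.1]
ee_rot: [-180.0, 0.1, 156.5]
force: [2.6, -8.5, -1.9]
width: 0.292
grip_force: 59.1
```

Emit:
{"api": "drive_tool", "payload": {
  "fingers": [0,0,0,0],
  "translation": [
    [-0.11,0.01,0.09],
    [-0.11,0,0.08],
    [-0.11,-0.02,0.08],
    [-0.11,-0.03,0.07]
  ],
  "yaw": [0,0,0,0]
}}

```text
time_s: 6.52
tool_pos: [606.6, 86.1, 192.0]
ee_rot: [-180.0, 0.1, 156.5]
force: [8.3, -7.0, -5.8]
width: 0.296
grip_force: 59.1
```

```bash
python3 -c "from h import *; info()"
```

```text
t 6.53 tcp [606.6  86.1 192. ] th 125.5 r 65.9 out 47.6 Ft -7.7 Fr -9.3 Fn 2.26 w 0.296 g 59.1
```

Emit:
{"api": "drive_tool", "payload": {
  "fingers": [0,0,0,0],
  "translation": [
    [-0.11,-0.05,0.07],
    [-0.11,-0.07,0.06],
    [-0.1,-0.07,0.06],
    [-0.1,-0.08,0.05]
  ],
  "yaw": [0,0,0,0]
}}

```text
time_s: 7.02
tool_pos: [585.6, 73.4, 203.8]
ee_rot: [179.9, 0.0, 156.6]
force: [9.1, -0.5, -7.8]
width: 0.289
grip_force: 59.2
```

Emit:
{"api": "drive_tool", "payload": {
  "fingers": [0,0,0,0],
  "translation": [
    [-0.09,-0.1,0.04],
    [-0.09,-0.1,0.03],
    [-0.08,-0.11,0.02],
    [-0.07,-0.12,0.02]
  ],
  "yaw": [0,0,0,0]
}}

```text
time_s: 7.52
tool_pos: [569.3, 52.5, 209.3]
ee_rot: [179.9, 0.0, 156.6]
force: [11.3, 4.6, -9.8]
width: 0.298
grip_force: 59.3
```

```bash
python3 -c "from h import *; info()"
```

```text
t 7.53 tcp [569.3  52.5 209.3] th 173.1 r 65.8 out 47.5 Ft -10.18 Fr -11.68 Fn -2.08 w 0.298 g 59.3
```

Emit:
{"api": "drive_tool", "payload": {
  "fingers": [0,0,0,0],
  "translation": [
    [-0.05,-0.13,0],
    [-0.04,-0.13,-0.01],
    [-0.04,-0.13,-0.01],
    [-0.03,-0.13,-0.02]
  ],
  "yaw": [0,0,0,0]
}}

```text
time_s: 8.02
tool_pos: [560.4, 27.2, 207.6]
ee_rot: [179.8, -0.1, 156.6]
force: [2.1, 10.4, -0.4]
width: 0.292
grip_force: 60.1
```

Emit:
{"api": "drive_tool", "payload": {
  "fingers": [0,0,0,0],
  "translation": [
    [-0.02,-0.13,-0.03],
    [-0.01,-0.13,-0.04],
    [0,-0.13,-0.05],
    [0.02,-0.12,-0.05]
  ],
  "yaw": [0,0,0,0]
}}

```text
time_s: 8.52
tool_pos: [560.2, 1.7, 199.1]
ee_rot: [179.8, -0.0, 156.6]
force: [3.2, 10.3, 0.4]
width: 0.294
grip_force: 60.2
```

Emit:
{"api": "drive_tool", "payload": {
  "fingers": [0,0,0,0],
  "translation": [
    [0.03,-0.12,-0.06],
    [0.04,-0.11,-0.07],
    [0.05,-0.1,-0.07],
    [0.06,-0.1,-0.08]
  ],
  "yaw": [0,0,0,0]
}}

```text
time_s: 9.02
tool_pos: [568.9, -19.9, 185.1]
ee_rot: [179.8, -0.1, 156.6]
force: [1.0, 9.6, 3.3]
width: 0.293
grip_force: 60.4
```

```bash
python3 -c "
from h import *; info()
for a in range(5): plan(244.5+24*a+np.arange(0,25,6))"
```

```text
t 9.03 tcp [568.9 -19.9 185.1] th -115.4 r 64.9 out 47.3 Ft -7.86 Fr -6.44 Fn 0.67 w 0.293 g 60.4
[[0.07, -0.09, -0.08], [0.08, -0.08, -0.08], [0.08, -0.06, -0.09], [0.09, -0.05, -0.09]]
[[0.1, -0.04, -0.09], [0.1, -0.03, -0.09], [0.11, -0.01, -0.09], [0.11, 0.0, -0.08]]
[[0.11, 0.02, -0.08], [0.11, 0.03, -0.07], [0.11, 0.04, -0.07], [0.11, 0.06, -0.06]]
[[0.1, 0.07, -0.06], [0.1, 0.08, -0.05], [0.09, 0.09, -0.04], [0.09, 0.1, -0.03]]
[[0.08, 0.11, -0.02], [0.07, 0.12, -0.02], [0.06, 0.12, -0.01], [0.05, 0.13, 0.0]]
```

Emit:
{"api": "drive_tool", "payload": {
  "fingers": [0,0,0,0],
  "translation": [
    [0.07,-0.09,-0.08],
    [0.08,-0.08,-0.08],
    [0.08,-0.06,-0.09],
    [0.09,-0.05,-0.09]
  ],
  "yaw": [0,0,0,0]
}}

```text
time_s: 9.52
tool_pos: [585.1, -33.5, 168.0]
ee_rot: [179.8, -0.1, 156.6]
force: [0.7, 12.5, 5.4]
width: 0.292
grip_force: 60.6
```

Emit:
{"api": "drive_tool", "payload": {
  "fingers": [0,0,0,0],
  "translation": [
    [0.1,-0.04,-0.09],
    [0.1,-0.03,-0.09],
    [0.11,-0.01,-0.09],
    [0.11,0,-0.08]
  ],
  "yaw": [0,0,0,0]
}}

```text
time_s: 10.02
tool_pos: [606.1, -36.8, 150.8]
ee_rot: [179.7, -0.1, 156.7]
force: [-2.1, 17.0, 10.1]
width: 0.291
grip_force: 61.0
```

```bash
python3 -c "from h import *; info()"
```

```text
t 10.03 tcp [606.1 -36.8 150.8] th -66.7 r 64.6 out 47.3 Ft -6.24 Fr -18.72 Fn 2.11 w 0.291 g 61.0
```

Emit:
{"api": "drive_tool", "payload": {
  "fingers": [0,0,0,0],
  "translation": [
    [0.11,0.03,-0.07],
    [0.11,0.04,-0.07],
    [0.11,0.05,-0.07],
    [0.1,0.07,-0.06]
  ],
  "yaw": [0,0,0,0]
}}

```text
time_s: 10.52
tool_pos: [627.4, -29.2, 137.0]
ee_rot: [180.0, -0.0, 156.6]
force: [-1.0, -0.4, 4.8]
width: 0.294
grip_force: 60.4
```

Emit:
{"api": "drive_tool", "payload": {
  "fingers": [0,0,0,0],
  "translation": [
    [0.1,0.07,-0.06],
    [0.1,0.08,-0.05],
    [0.09,0.09,-0.04],
    [0.09,0.1,-0.03]
  ],
  "yaw": [0,0,0,0]
}}

```text
time_s: 11.02
tool_pos: [646.6, -12.2, 128.0]
ee_rot: [180.0, -0.0, 156.6]
force: [-4.4, 3.0, 8.2]
width: 0.287
grip_force: 60.8
```

```bash
cat > fit.py <<'E'
from h import *
from scipy.optimize import least_squares
# rows: x y z fx fy fz dir
R=np.loadtxt("data.txt"); 
w=R[:,:3]+[0,0,19]-H; th=np.arctan2(w@Y,w@D); t=-np.sin(th)[:,None]*D+np.cos(th)[:,None]*Y
Ft=(R[:,3:6]*t).sum(1); d=R[:,6]
A=np.c_[-d,np.cos(th),np.sin(th),np.ones(len(d))]   # Ft = -drag*d - A sin(th+al) + bias
def sol(A,F):
    x=np.linalg.lstsq(A,F,rcond=None)[0]; al=np.degrees(np.arctan2(-x[1],-x[2])); return x,al
k=4 if len(set(d))>1 else 3
x,al=sol(A[:,:k],Ft); print("drag",x[0],"A",np.hypot(x[1],x[2]),"alpha",al,"x",x)
print(np.c_[np.degrees(th),d,Ft,A[:,:k]@x].round(1))
rng=np.random.default_rng(0); n=len(Ft); s=[sol(A[i][:,:k],Ft[i])[1] for i in (np.delete(np.arange(n),j) for j in range(n))]
print("leave-one-out alpha",np.round(s,1), "target th",-al)
E
cat > data.txt <<'E'
647.4 79.7 158.5 1.4 -9.8 3.9 1
628.3 88.3 176.1 2.6 -8.5 -1.9 1
606.6 86.1 192.0 8.3 -7.0 -5.8 1
585.6 73.4 203.8 9.1 -0.5 -7.8 1
569.3 52.5 209.3 11.3 4.6 -9.8 1
560.4 27.2 207.6 2.1 10.4 -0.4 1
560.2 1.7 199.1 3.2 10.3 0.4 1
568.9 -19.9 185.1 1.0 9.6 3.3 1
585.1 -33.5 168.0 0.7 12.5 5.4 1
606.1 -36.8 150.8 -2.1 17.0 10.1 1
E
python3 fit.py; python3 -c "
from h import *; info()
plan(340.5+np.arange(0,25,6)); plan(340.5-np.arange(0,25,6))"
```

```text
drag 5.649215495191699 A 4.369196151880745 alpha -108.6252805326807 x [5.6492155  4.14037079 1.39542277]
[[  77.7    1.    -3.2   -3.4]
 [ 101.8    1.    -4.1   -5.1]
 [ 125.5    1.    -7.7   -6.9]
 [ 149.4    1.    -8.6   -8.5]
 [ 173.1    1.   -10.2   -9.6]
 [-163.2    1.   -10.4  -10. ]
 [-139.5    1.    -8.9   -9.7]
 [-115.4    1.    -7.9   -8.7]
 [ -91.1    1.    -7.    -7.1]
 [ -66.7    1.    -6.3   -5.3]]
leave-one-out alpha [-108.3 -106.1 -110.6 -108.9 -109.7 -108.8 -109.3 -110.4 -108.9 -103.5] target th 108.6252805326807
t 11.03 tcp [646.6 -12.2 128. ] th -18.6 r 64.4 out 47.4 Ft -2.03 Fr -9.15 Fn 2.89 w 0.287 g 60.8
[[0.08, 0.11, -0.02], [0.07, 0.12, -0.02], [0.06, 0.12, -0.01], [0.05, 0.13, 0.0]]
[[-0.09, -0.1, 0.03], [-0.09, -0.09, 0.04], [-0.1, -0.08, 0.05], [-0.1, -0.07, 0.06]]
```

Emit:
{"api": "drive_tool", "payload": {
  "fingers": [0,0,0,0],
  "translation": [
    [-0.1,-0.1,0.03],
    [-0.09,-0.09,0.04],
    [-0.1,-0.08,0.05],
    [-0.1,-0.07,0.06]
  ],
  "yaw": [0,0,0,0]
}}

```text
time_s: 11.52
tool_pos: [627.8, -29.0, 136.8]
ee_rot: [179.9, 0.0, 156.6]
force: [4.6, 7.4, -2.9]
width: 0.288
grip_force: 60.1
```

Emit:
{"api": "drive_tool", "payload": {
  "fingers": [0,0,0,0],
  "translation": [
    [-0.11,-0.06,0.06],
    [-0.11,-0.04,0.07],
    [-0.11,-0.03,0.07],
    [-0.11,-0.02,0.08]
  ],
  "yaw": [0,0,0,0]
}}

```text
time_s: 12.02
tool_pos: [606.0, -36.7, 150.9]
ee_rot: [179.9, 0.1, 156.6]
force: [6.0, 6.5, -2.4]
width: 0.291
grip_force: 60.1
```

```bash
python3 -c "from h import *; info()"
```

```text
t 12.03 tcp [606.  -36.7 150.9] th -66.8 r 64.4 out 47.3 Ft 6.71 Fr -6.17 Fn 0.01 w 0.291 g 60.1
```

Emit:
{"api": "drive_tool", "payload": {
  "fingers": [0,0,0,0],
  "translation": [
    [-0.11,0,0.08],
    [-0.11,0.01,0.09],
    [-0.1,0.03,0.09],
    [-0.1,0.04,0.09]
  ],
  "yaw": [0,0,0,0]
}}

```text
time_s: 12.52
tool_pos: [584.6, -33.2, 168.5]
ee_rot: [180.0, 0.0, 156.6]
force: [6.3, 2.2, -1.9]
width: 0.293
grip_force: 60.0
```

Emit:
{"api": "drive_tool", "payload": {
  "fingers": [0,0,0,0],
  "translation": [
    [-0.09,0.05,0.09],
    [-0.08,0.06,0.09],
    [-0.08,0.08,0.08],
    [-0.07,0.09,0.08]
  ],
  "yaw": [0,0,0,0]
}}

```text
time_s: 13.02
tool_pos: [568.5, -19.2, 185.6]
ee_rot: [180.0, 0.0, 156.5]
force: [6.5, 1.5, -1.6]
width: 0.289
grip_force: 60.0
```

Emit:
{"api": "drive_tool", "payload": {
  "fingers": [0,0,0,0],
  "translation": [
    [-0.06,0.1,0.08],
    [-0.05,0.1,0.07],
    [-0.04,0.11,0.07],
    [-0.03,0.12,0.06]
  ],
  "yaw": [0,0,0,0]
}}

```text
time_s: 13.52
tool_pos: [559.9, 2.5, 199.5]
ee_rot: [179.9, 0.1, 156.6]
force: [11.9, 2.8, -5.8]
width: 0.291
grip_force: 59.7
```

```bash
python3 -c "from h import *; info()"
```

```text
t 13.53 tcp [559.9   2.5 199.5] th -140.3 r 65.3 out 47.3 Ft 1.52 Fr -13.29 Fn 1.83 w 0.291 g 59.7
```

Add a small inward correction and carry on.

Emit:
{"api": "drive_tool", "payload": {
  "fingers": [0,0,0,0],
  "translation": [
    [-0.01,0.12,0.04],
    [0.01,0.13,0.04],
    [0.02,0.13,0.03],
    [0.02,0.13,0.03]
  ],
  "yaw": [0,0,0,0]
}}

```text
time_s: 14.02
tool_pos: [560.5, 27.3, 207.4]
ee_rot: [-179.9, 0.0, 156.5]
force: [-4.1, -3.0, 13.5]
width: 0.294
grip_force: 61.2
```

Emit:
{"api": "drive_tool", "payload": {
  "fingers": [0,0,0,0],
  "translation": [
    [0.04,0.13,0.01],
    [0.05,0.13,0.01],
    [0.06,0.12,0],
    [0.07,0.12,-0.01]
  ],
  "yaw": [0,0,0,0]
}}

```text
time_s: 14.52
tool_pos: [570.5, 53.9, 208.7]
ee_rot: [179.9, -0.1, 156.6]
force: [-15.1, 10.1, 27.6]
width: 0.295
grip_force: 62.4
```

```bash
python3 -c "from h import *; info()"
```

```text
t 14.53 tcp [570.5  53.9 208.7] th 171.5 r 65.2 out 47.4 Ft 1.51 Fr 31.56 Fn 9.66 w 0.295 g 62.4
```

Emit:
{"api": "drive_tool", "payload": {
  "fingers": [0,0,0,0],
  "translation": [
    [0.06,0.12,0],
    [0.08,0.1,-0.02],
    [0.09,0.09,-0.03],
    [0.09,0.09,-0.04]
  ],
  "yaw": [0,0,0,0]
}}

```text
time_s: 15.02
tool_pos: [587.0, 74.2, 203.1]
ee_rot: [179.9, -0.1, 156.6]
force: [-6.7, 8.9, 10.9]
width: 0.294
grip_force: 61.0
```

```bash
python3 -c "
from h import *; info()
plan(150-np.arange(0,43,6))"
```

```text
t 15.03 tcp [587.   74.2 203.1] th 147.9 r 65.5 out 47.5 Ft 3.06 Fr 15.11 Fn 2.07 w 0.294 g 61.0
[[0.1, 0.08, -0.05], [0.1, 0.07, -0.06], [0.11, 0.06, -0.06], [0.11, 0.05, -0.07], [0.11, 0.03, -0.07], [0.11, 0.02, -0.08], [0.11, 0.01, -0.08]]
```

Emit:
{"api": "drive_tool", "payload": {
  "fingers": [0,0,0,0],
  "translation": [
    [0.1,0.08,-0.04],
    [0.1,0.08,-0.05],
    [0.11,0.06,-0.06],
    [0.11,0.05,-0.07]
  ],
  "yaw": [0,0,0,0]
}}

```text
time_s: 15.52
tool_pos: [608.1, 86.5, 191.1]
ee_rot: [-180.0, -0.1, 156.6]
force: [-5.1, -1.3, 0.3]
width: 0.293
grip_force: 60.2
```

Emit:
{"api": "drive_tool", "payload": {
  "fingers": [0,0,0,0],
  "translation": [
    [0.11,0.03,-0.07],
    [0.11,0.02,-0.08],
    [0.11,0.01,-0.08],
    [0.11,-0.01,-0.09]
  ],
  "yaw": [0,0,0,0]
}}

```text
time_s: 16.02
tool_pos: [630.0, 88.0, 174.7]
ee_rot: [-179.9, -0.1, 156.5]
force: [-8.1, -6.4, 2.0]
width: 0.291
grip_force: 60.4
```

```bash
cat >> data.txt <<'E'
627.4 -29.2 137.0 -1.0 -0.4 4.8 1
646.6 -12.2 128.0 -4.4 3.0 8.2 1
627.8 -29.0 136.8 4.6 7.4 -2.9 -1
606.0 -36.7 150.9 6.0 6.5 -2.4 -1
584.6 -33.2 168.5 6.3 2.2 -1.9 -1
568.5 -19.2 185.6 6.5 1.5 -1.6 -1
559.9 2.5 199.5 11.9 2.8 -5.8 -1
560.5 27.3 207.4 -4.1 -3.0 13.5 -1
570.5 53.9 208.7 -15.1 10.1 27.6 -1
587.0 74.2 203.1 -6.7 8.9 10.9 -1
E
python3 fit.py; python3 -c "
from h import *; info()"
```

```text
drag 5.749858306710134 A 4.59033528394457 alpha -106.8158574785014 x [5.74985831 4.3940501  1.32796903 0.20143998]
[[  77.7    1.    -3.2   -3.3]
 [ 101.8    1.    -4.1   -5.1]
 [ 125.5    1.    -7.7   -7. ]
 [ 149.4    1.    -8.6   -8.7]
 [ 173.1    1.   -10.2   -9.8]
 [-163.2    1.   -10.4  -10.1]
 [-139.5    1.    -8.9   -9.8]
 [-115.4    1.    -7.9   -8.6]
 [ -91.1    1.    -7.    -7. ]
 [ -66.7    1.    -6.3   -5. ]
 [ -43.     1.    -3.1   -3.2]
 [ -18.6    1.    -2.    -1.8]
 [ -42.5   -1.     8.3    8.3]
 [ -66.8   -1.     6.8    6.5]
 [ -91.8   -1.     4.8    4.5]
 [-116.2   -1.     2.9    2.8]
 [-140.3   -1.     1.5    1.7]
 [-163.3   -1.     1.1    1.4]
 [ 171.5   -1.     1.5    1.8]
 [ 147.9   -1.     3.     2.9]]
leave-one-out alpha [-106.6 -104.7 -107.9 -106.8 -107.  -106.7 -107.6 -107.8 -106.7 -105.2
 -107.  -106.8 -106.8 -107.  -107.1 -106.8 -106.8 -106.9 -107.2 -106.6] target th 106.8158574785014
t 16.02 tcp [630.   88.  174.7] th 99.9 r 65.6 out 47.7 Ft 6.54 Fr -8.11 Fn -1.63 w 0.291 g 60.4
```

Emit:
{"api": "drive_tool", "payload": {
  "fingers": [0,0,0,0,0],
  "translation": [
    [-0.07,0,0.06],
    [-0.06,0,0.05],
    [0,0,0],
    [0,0,0],
    [0,0,0]
  ],
  "yaw": [0,0,0,0,0]
}}

```text
time_s: 16.65
tool_pos: [623.2, 88.7, 180.4]
ee_rot: [-179.9, -0.2, 156.6]
force: [-8.3, 0.7, -8.6]
width: 0.292
grip_force: 60.1
```

```bash
cat >> data.txt <<'E'
608.1 86.5 191.1 -5.1 -1.3 0.3 -1
630.0 88.0 174.7 -8.1 -6.4 2.0 -1
E
python3 fit.py|grep -v "\[ "; python3 -c "
from h import *; info()"
```

```text
drag 5.749830448211173 A 4.590021408461313 alpha -106.81524703730148 x [5.74983045 4.39376379 1.32783141 0.20133645]
 [-163.2    1.   -10.4  -10.1]
 [-139.5    1.    -8.9   -9.8]
 [-115.4    1.    -7.9   -8.6]
 [-116.2   -1.     2.9    2.8]
 [-140.3   -1.     1.5    1.7]
 [-163.3   -1.     1.1    1.4]
leave-one-out alpha [-106.7 -105.4 -107.6 -106.8 -107.  -106.8 -107.3 -107.5 -106.7 -105.6
 -107.  -106.7 -106.8 -107.1 -107.2 -106.8 -106.7 -106.8 -107.  -106.7
 -106.8 -106.8] target th 106.81524703730148
t 16.65 tcp [623.2  88.7 180.4] th 107.6 r 65.7 out 47.8 Ft 1.34 Fr -2.37 Fn -11.65 w 0.292 g 60.1
```

Emit:
{"api": "drive_tool", "payload": {
  "fingers": [0,0,0,0],
  "translation": [
    [0,0,0],
    [0,0,0],
    [0,0,0],
    [0,0,0]
  ],
  "yaw": [0,0,0,0]
}}

```text
time_s: 17.15
tool_pos: [623.2, 88.6, 180.4]
ee_rot: [-179.9, -0.2, 156.6]
force: [-7.8, 0.2, -8.0]
width: 0.293
grip_force: 60.1
```

```bash
python3 -c "
from h import *; info(); print(bot.finish_job())"
```

```text
t 17.15 tcp [623.2  88.6 180.4] th 107.7 r 65.6 out 47.8 Ft 1.31 Fr -2.65 Fn -10.76 w 0.293 g 60.1
the job is handed in; nothing more can be done
None
```

I handed the job in at about 17 s with the rotor at rest and the knob still gripped at 60 N; the knob angle is 107.7°, and the force fit puts the heavy side lowest at 106.8°, but no verdict came back.

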